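# Load the large bottle into the labelling stand

## Task

Load the larger amber bottle into the sloped labelling stand: first swing the stand's hold-down arm fully open, then lay the bottle gently, without dropping it, in the V saddles, cap up the slope, with its foot against the foot plate, let it settle and let go of it. Then swing the arm back over the bottle all the way to its stop and let go of it, leaving the slim bottle, the jar and the label roll undisturbed.

Things in the scene. Friction and masses are not known exactly. Their poses are not given: they have to be found in the camera images.
- bottle_mid (a point): Larger amber glass bottle, lying on a wooden rest: centre of its straight body, on its axis. Body 56 mm in diameter, 125 mm long (foot at x = -62.5 mm), then shoulder, neck and a black cap 30 mm in diameter ending at x = +107.5 mm. x axis: along the bottle towards the cap; y and z may be rolled about it. 0.2 to 0.4 kg. Cap points away from the robot.
- rest_a: Fixed plywood rest under the larger bottle, 116 x 81 mm; origin under its centre, x along the bottle. Two 90-degree V saddles, 16 mm thick, at x = +42 and -42 mm, reach up to z = 42 mm; the bottle's axis lies at z = 52 mm. Between the saddles (68 mm) the bottle's sides are free down to the 8 mm base.
- slim_mid (a point): Slim amber bottle on the other, identical rest (which rest stands where varies): centre of its straight body, 40 mm in diameter, 110 mm long; x axis towards its cap, overall 155 mm. A bystander.
- jar_mid (a point): White plastic jar with a black cap, 64 mm in diameter, 85 mm tall, upright; the point is its centre. A bystander.
- roll_mid (a point): Roll of paper labels, 76 mm in diameter, 50 mm tall, standing on end; the point is its centre. A bystander.
- bed: Sloped bed of the fixed grey stand, rising 25 degrees away from the robot. The origin (160 mm above the table) is where the larger bottle's body centre (bottle_mid) lies once seated: both saddles touching, foot against the foot plate. x: up the slope, along the seated bottle to its cap; y: level, to the left looking up the slope; z: square to the bed, outwards. The board's face is at z = -46 mm.
- foot_plate (a point): Centre of the face of the steel foot plate at the bed's low end, at x = -62.5 mm in the bed frame (axes as the bed's): 64 mm wide, 8 mm thick, its top edge at bed z = +3 mm.
- saddles (a point): Point on the bed (axes as the bed's) at the bottom of the V, half-way between the two grey 90-degree V saddles, 39.6 mm below the bed's origin along bed z. The saddles are 16 mm thick, centred at bed x = +42 and -42 mm, reach 41 mm to either side and up to bed z = -10 mm; the 68 mm between them is free for fingers.
- holdown (a joint): Angle of the steel hold-down arm, rad: 0 = closed, at its stop, across the bottle's place, pointing along bed -y; 1.75 = open stop, pointing up the slope (bed +x). Turns about bed z, counter-clockwise seen from above as it opens; stays where left (about 2 N at the knob moves it). Arm 18 mm wide, 10 mm thick, underside 33 mm above the bed's origin, 5 mm over a seated bottle.
- pivot (a point): Point on the arm's pivot axis (parallel to bed z), level along bed z with knob; at (55, 68, 63) mm in the bed frame. The pivot post is 18 mm in diameter.
- knob (a point): Middle of the black cylindrical knob near the arm's free end, 70 mm from the pivot axis: 22 mm in diameter, standing 40 mm up from the arm's top face along bed z (20 mm either way from this point). z axis along the knob; the arm points from the pivot along this point's -y.
Mind the look-alikes: they are no part of the job. What is shaped like the part that bears bottle_mid but green or yellow is not meant.

How it is judged:
By the outcome, as a careful person would: the job done as asked, in the order asked, and still so for the second after the job is handed in, with the robot touching nothing.
It also fails if it takes over 66 s, if anything falls off the work surface, if the arm or the gripper's body presses on something with over 40 N, if the wrist force passes 120 N, or if a joint passes its speed limit or range.

## Robot

A 6-joint arm with a two-finger parallel gripper is mounted at the origin on the work surface. World frame = base frame: x ahead of the robot, y to its left, z up, the work surface at z = 0. Lengths are in mm, angles in rad, forces in N, time in s.
With the tool pointing down it reaches from about 350 to 775 mm from the base axis. Payload 7.3 kg.
Tool frame: the origin (TCP) lies at the centre of the arm's flange, where the gripper is bolted on; the fingertips stand env.tcp_to_tips ahead of it and the grasp point (between the pads) lies 159 mm ahead of it (env.tcp_to_tips is the distance from the TCP to the fingertips, in mm); z points along the fingers, y is the direction in which the jaws open and shut (so a half turn about z gives the same grasp; the last joint's range is limited). The gripper opens to 92 mm and grips with 3 to 60 N. Pads are 19 mm wide; open, the fingers measure 130 mm over their backs; the gripper's body (75 mm by 190 mm) begins 47 mm behind the grasp point.
Start: joints at [-1.422, 0.342, 1.524, -0, 1.275, -0.146], TCP at [152.558, -502.348, 404.741] pointing down, gripper open.
Joint ranges: [-2.53, 2.53], [-0.77, 2.02], [0.04, 2.7], [-1, 4.14], [0.28, 2.66], [-3.11, 3.11]. Speed limits (rad/s): [2.57, 2.57, 3.14, 3.14, 3.14, 3.14].

## Interface

Orientations are given as a unit quaternion [w, x, y, z].
In Python, from cell import env gives the robot as it stands.
- The arm moves only by the tool send_rows, never from a script. Its argument "commands" is a list of rows, each an object with "rotation": the turn, a rotation vector about the tool's x, y, z in degrees, a list of three; "xyz": the shift along the tool's x, y, z in m, a list of three; "hand": the opening, from 0 (shut) to 1 (fully open). A call has 1 to 20 rows; each row shifts and turns the commanded pose from where the row before left it, along the tool's axes as they then stand; what a row does not reach is not made up. A row lasts 1/8 s, in which the tool goes at most 62.5 mm and 10.7 degrees, less where a joint would pass 70% of its speed; a pose out of reach is approached as far as the arm can. A call with a gripper value outside its range is refused whole. The fingers move at their own pace and stop on an object; "squeeze" is the grip in N (left out, the last holds). Time passes only in rows, so rows that do not move let the fingers close. It gives the time, the measured TCP pose, the force and the opening at its end, in the units of the state.
- env.get_state(): the state, without advancing time (a new reading comes with each control period).
- env.capture(name): name is "scene" or "top" or "wrist"; returns (picture, depth): 480x640x3 uint8, red, green, blue; 480x640 float32, mm along the optical axis (not along the pixel's ray), 0 where there is no reading.
- env.calibration(name): a dict with "camera_matrix" (3x3 intrinsics, pixels), "k1" (the pictures are not rectified: a ray, as slopes to the right and down, at radius r is drawn at 1 + k1 r^2 times it, then the intrinsics apply), "world_to_cam" (4x4, takes a point from world to camera coordinates). Camera axes: x right, y down, z forward; pixel columns grow to the right and rows downward; lengths in mm; the calibration is good to about 2 mm. A picture is of the moment at which its call begins: read the wrist's pose just before it. calibration takes no time and is no camera call; for the wrist camera it gives the pose at the moment of the call.
- env.finish_job(): hands the job in, once; it reports no verdict.
The state is a dict: "t": time; "joints": joint angles; "joint_vel": joint speeds; "joint_torque": joint torques, N m; "position": TCP position; "eef_rot": TCP orientation; "ft_force": force on the tool from outside, world axes, zero at the start; "ft_torque": the same for the moment, N m; "opening": finger opening in mm.
Only numpy, scipy, OpenCV 4.12 (cv2) and the standard library are available. Lean on these libraries where they do the work, as an engineer would, in place of code of your own. Each camera call takes 0.05 s, during which the arm holds its last target. There are 200 camera calls.

## Working session

There is one attempt and no reset: what is moved stays moved. The work goes in short steps, Python scripts to look and compute and a tool call to move; the robot and the scene stay as the last step left them, time stands still between calls to the robot, and variables do not carry over. Pictures are saved under pics/ and viewed, about 8 in all and at most 12, crops included, and the job is handed in when it is done.

Besides the shell and the picture viewer there is one more tool, called after "Emit:" as name(argument=value, ...) on one line, values as JSON. send_rows: Moves the arm, as the interface text tells. Its arguments: {"type":"object","properties":{"commands":{"type":"array"},"squeeze":{"type":"number"}},"required":["commands"]}

```bash
ls; mkdir -p pics; python3 - <<'E'
from cell import env
import cv2,numpy as np
np.set_printoptions(precision=4,suppress=True)
print(env.get_state(),env.tcp_to_tips)
for n in("scene","top"):
    p,d=env.capture(n); cv2.imwrite(f"pics/{n}0.png",p[:,:,::-1]); np.save(f"pics/{n}0.npy",d); c=env.calibration(n); print(n,c)
E
```

```text
pics
{'t': 0.0, 'joints': array([-1.422 ,  0.3427,  1.5251, -0.    ,  1.2754, -0.146 ]), 'joint_vel': array([ 0.0012, -0.0006, -0.0014, -0.0015,  0.0004,  0.0001]), 'joint_torque': array([  0.0014, -43.1232, -24.4226,   0.0718,   0.056 ,  -0.0001]), 'position': array([ 152.5322, -502.1871,  404.0438]), 'eef_rot': array([-0.0008,  0.9892,  0.1469, -0.    ]), 'ft_force': array([-0.0486,  0.0554,  0.3398]), 'ft_torque': array([ 0.0006, -0.036 ,  0.0102]), 'opening': 91.6705430879267} 178.0
scene {'camera_matrix': array([[477.2605,   0.    , 321.846 ],
       [  0.    , 477.2605, 242.3804],
       [  0.    ,   0.    ,   1.    ]]), 'k1': 0.024755817297496454, 'world_to_cam': array([[  -0.2512,    0.9678,   -0.0153,  162.2765],
       [   0.6959,    0.1696,   -0.6978, -268.7124],
       [  -0.6728,   -0.1859,   -0.7161, 1387.35  ],
       [   0.    ,    0.    ,    0.    ,    1.    ]])}
top {'camera_matrix': array([[440.7732,   0.    , 322.7333],
       [  0.    , 440.7732, 240.3525],
       [  0.    ,   0.    ,   1.    ]]), 'k1': 0.034957744366253325, 'world_to_cam': array([[ -0.0145,  -0.9999,   0.0049,  -9.4135],
       [ -0.9983,   0.0142,  -0.0573, 539.7351],
       [  0.0573,  -0.0057,  -0.9983, 937.6185],
       [  0.    ,   0.    ,   0.    ,   1.    ]])}
```

View pics/scene0.png

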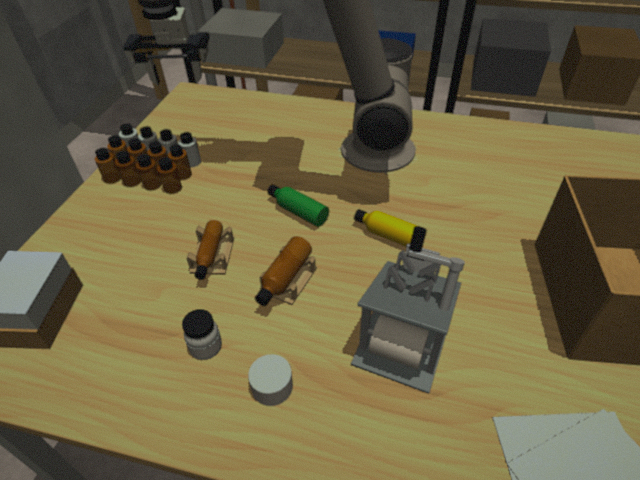

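View pics/top0.png

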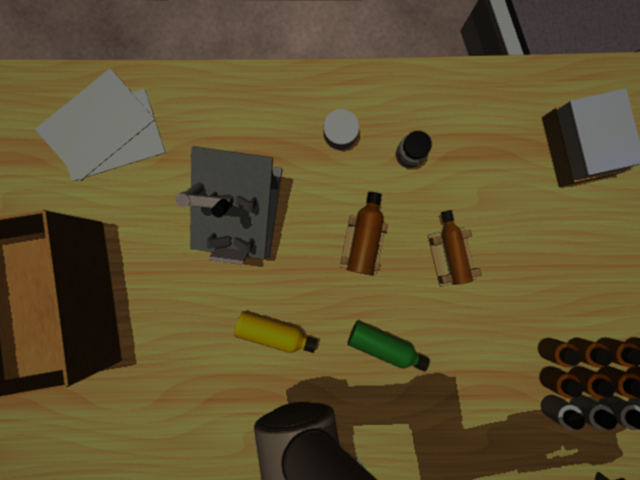

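The larger amber bottle is at top (366,233), cap up, and scene (285,268). Look-alikes are the slim amber bottle at top (455,247), green (388,345) and yellow (275,332). The stand is at top (235,205), with its arm closed: pivot (185,200), knob (222,207). The jar is at (415,148) and the roll at (341,128).

```bash
cat > h.py <<'E'
import numpy as np,cv2
from scipy.spatial.transform import Rotation as R
np.set_printoptions(precision=3,suppress=True)
def cloud(d,c):
    K=c["camera_matrix"];v,u=np.mgrid[:480,:640]
    D=np.array([c["k1"],0,0,0,0.])
    n=cv2.undistortPoints(np.stack([u,v],-1).reshape(-1,1,2).astype(float),K,D).reshape(480,640,2)
    P=np.dstack([n*d[...,None],d]);T=np.linalg.inv(c["world_to_cam"])
    W=P@T[:3,:3].T+T[:3,3]; W[d==0]=np.nan
    return W
def bedR(yaw,p=np.radians(25)): return R.from_euler('ZY',[yaw,-p]).as_matrix()
E
python3 - <<'E'
from h import *
from cell import env
pts={}
for n in("top","scene"):
    d=np.load(f"pics/{n}0.npy");W=cloud(d,env.calibration(n))
    img=cv2.imread(f"pics/{n}0.png");hsv=cv2.cvtColor(img,cv2.COLOR_BGR2HSV)
    if n=="top": print("table",np.nanmedian(W[300:310,180:220,2]), "knobpx",W[207,222],"pivpx",W[198,186])
    # bottle
    if n=="top": box=(slice(185,285),slice(335,395))
    else: box=(slice(225,310),slice(245,325))
    w=W[box].reshape(-1,3);w=w[np.isfinite(w).all(1)]
    b=w[(w[:,2]>60)&(w[:,2]<90)]
    m=b[:,:2].mean(0);u,s,vt=np.linalg.svd(b[:,:2]-m,full_matrices=False);a=vt[0]*np.sign(vt[0][0])
    t=(b[:,:2]-m)@a; print(n,"bottle n",len(b),m,"yaw",np.arctan2(a[1],a[0]),"t",t.min(),t.max(),"ztop",np.percentile(b[:,2],98), "foot",m+a*t.min(),"end",m+a*t.max())
    box=(slice(135,275),slice(165,300)) if n=="top" else (slice(220,390),slice(345,475))
    w=W[box].reshape(-1,3);w=w[np.isfinite(w).all(1)];pts[n]=w[w[:,2]>40]
    # RANSAC board plane
    w=pts[n];rng=np.random.default_rng(0);best=0
    for _ in range(800):
        q=w[rng.choice(len(w),3,False)];nn=np.cross(q[1]-q[0],q[2]-q[0])
        l=np.linalg.norm(nn)
        if l<100: continue
        nn/=l;nn*=np.sign(nn[2]);
        if abs(nn[2]-np.cos(.436))>.05: continue
        i=abs((w-q[0])@nn)<2.5
        if i.sum()>best:best=i.sum();bi=i
    q=w[bi];c=q.mean(0);nn=np.linalg.svd(q-c,full_matrices=False)[2][2];nn*=np.sign(nn[2])
    print("board",best,len(w),c,nn,"tilt",np.degrees(np.arccos(nn[2])),"yaw",np.arctan2(-nn[1],-nn[0]))
np.savez("pics/st.npz",**pts)
E
```

```text
table -0.8381161684314975 knobpx [581.598 145.523 259.777] pivpx [602.34  213.553 225.192]
top bottle n 1794 [ 542.033 -105.301] yaw -0.20889069797232596 t -73.97088654799889 95.0827984545698 ztop 80.36957407015365 foot [469.67  -89.962] end [ 635.049 -125.019]
board 5953 8572 [614.537 155.942 134.614] [-0.419  0.063  0.906] tilt 25.072991485325428 yaw -0.14808563920907614
scene bottle n 1476 [ 553.497 -104.36 ] yaw -0.24149404978310746 t -85.78145258915387 87.51366741910957 ztop 81.64704510239977 foot [470.205 -83.845] end [ 638.471 -125.289]
board 3460 9548 [630.852 156.516 143.25 ] [-0.416  0.06   0.908] tilt 24.837679122360495 yaw -0.1432967615303518
```

```bash
python3 - <<'E'
from h import *
z=np.load("pics/st.npz");yaw=-.146;B=bedR(yaw)
# along from plane
n=B[:,2];c=np.array([622,156.2,138.7])
hx=np.array([np.cos(yaw),np.sin(yaw)]);hy=np.array([-hx[1],hx[0]])
# O=(c_xy+s*hx,160): (c-O).n=-46
for nm,c in(("top",[614.537,155.942,134.614]),("scene",[630.852,156.516,143.25])):
    c=np.array(c);O0=np.array([c[0],c[1],160.]);s=((c-O0)@n+46)/(n[:2]@hx);O=O0+[*(s*hx),0]
    p=(z[nm]-O)@B
    sel=(p[:,2]>-36)&(p[:,2]<-8)
    print(nm,O)
    for x in range(-80,90,8):
        q=p[sel&(abs(p[:,0]-x)<4)]
        if len(q)>3: print(x,len(q),q[:,1].min(),q[:,1].max(),np.percentile(q[:,2],95))
    k=p[p[:,2]>70];print("knobtop",k.mean(0),k.min(0),k.max(0))
    k=p[(p[:,2]>25)&(p[:,2]<70)];print("arm",k.min(0),k.max(0))
    k=p[(p[:,2]<-40)];print("board",np.percentile(k,1,axis=0),np.percentile(k,99,axis=0))
    im=np.zeros((300,300),np.float32)
    ij=(np.c_[150-p[:,1]*1.3,150-p[:,0]*1.3]).astype(int);ok=((ij>=0)&(ij<300)).all(1)
    o=np.argsort(p[:,2]);o=o[ok[o]]
    im[ij[o,1],ij[o,0]]=np.clip(p[o,2]+60,0,150)/150*255
    im=cv2.dilate(im,np.ones((2,2)))
    globals()[nm]=cv2.applyColorMap(im.astype(np.uint8),cv2.COLORMAP_JET)
cv2.imwrite("pics/bed.png",cv2.resize(np.hstack([top,scene]),(800,400),interpolation=0))
E
```

```text
top [560.711 163.857 160.   ]
-64 195 -37.82046027582122 25.43600469886073 -9.509864007464445
-48 121 -46.85465409174698 33.18513384798717 -9.299450014828789
-40 140 -46.907122831090206 34.50507901852593 -9.822059517064645
-32 76 -46.005150082250154 33.747697798497875 -10.99766576070146
32 27 -46.86537667220219 -11.884980252825365 -8.76559219067806
40 68 -47.237091202895364 2.4010338264213975 -8.990231150195942
48 133 -46.91056004397279 52.97440899293666 -11.167123522775116
56 28 51.80824131679056 55.05486513811135 -9.875117109794685
64 29 54.69456364615968 65.60734167644497 -11.488741405137356
knobtop [57.519 -9.514 81.32 ] [ 45.672 -19.069  70.685] [66.995  2.251 86.205]
arm [ 41.028 -19.237  29.01 ] [66.811 72.341 69.868]
board [-73.37  -70.564 -52.485] [126.425  75.996 -42.496]
scene [558.703 167.125 160.   ]
-64 89 -42.31718223585196 23.046210039858103 -14.454063378735569
-56 69 -41.21860644511883 21.86642106749429 -15.384238931508031
-48 21 -50.625996925668304 18.239049955618867 -9.590643806912963
-40 60 -51.02807686831268 31.882443646712996 -9.234200425692725
-32 266 -50.93425452817624 31.40992812187657 -9.823198554405394
32 6 -39.72515683821853 31.242655353774754 -9.386586971196449
40 62 -50.20372618425754 31.47516240838783 -8.927319155739983
48 212 -51.60789094544567 31.26909594050207 -9.625093009644111
56 169 -51.1234643437894 67.45441306741314 -10.355068109424309
64 152 50.20855389281259 66.87363089826441 -9.620923428961579
knobtop [ 66.381 -11.872  78.303] [ 51.986 -23.075  70.096] [73.494 -1.524 83.785]
arm [ 44.329 -23.664  25.021] [72.88  70.349 69.863]
board [ -61.395  -72.742 -156.489] [131.516  73.377 -43.188]
```

View pics/bed.png

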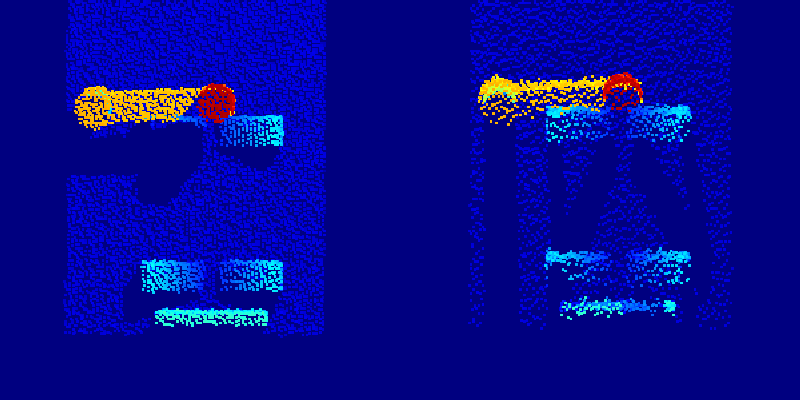

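Stand map (bed axes) shows the knob (red), arm (orange), saddles and foot plate all consistent with the given dimensions. That puts the bed origin near (558.6,157.5,160) with yaw -0.146. I'll do the close crop of bottle choice and plan the hover over the knob.

```bash
cat >> h.py <<'E'
YAW=-.146; O=np.array([558.6,157.5,160.]); B=bedR(YAW)
F=np.diag([1.,-1,-1])
def pose(s): q=s["eef_rot"]; return s["position"],R.from_quat([q[1],q[2],q[3],q[0]]).as_matrix()
def delta(s,g,Rt):
    """rotation first (rotvec deg, tool axes), then shift (mm) in the new tool axes to bring the grasp point to g"""
    p,Rc=pose(s); rv=np.degrees(R.from_matrix(Rc.T@Rt).as_rotvec()); tcp=g-159*Rt[:,2]
    print("rot",rv,"shift",Rt.T@(tcp-p),"norm",np.linalg.norm(tcp-p),"tcp",tcp)
def bedpose(s):
    p,Rc=pose(s); g=p+159*Rc[:,2]; Q=B@F
    print("t",s["t"],"grasp in bed",(g-O)@B,"roterr deg",np.degrees(R.from_matrix(Q.T@Rc).as_rotvec()),"F bed",s["ft_force"]@B,"open",s["opening"],"j",s["joints"])
E
python3 - <<'E'
from h import *
from cell import env
s=env.get_state()
delta(s,O+B@[56,-3,145],B@F)
im=cv2.imread("pics/scene0.png")[170:320,180:440];cv2.imwrite("pics/crop.png",cv2.resize(im,(780,450)))
E
```

```text
rot [-5.589 24.599 24.838] shift [ 229.933 -708.774   46.447] norm 746.5840392848461 tcp [481.268 165.839 459.184]
```

View pics/crop.png

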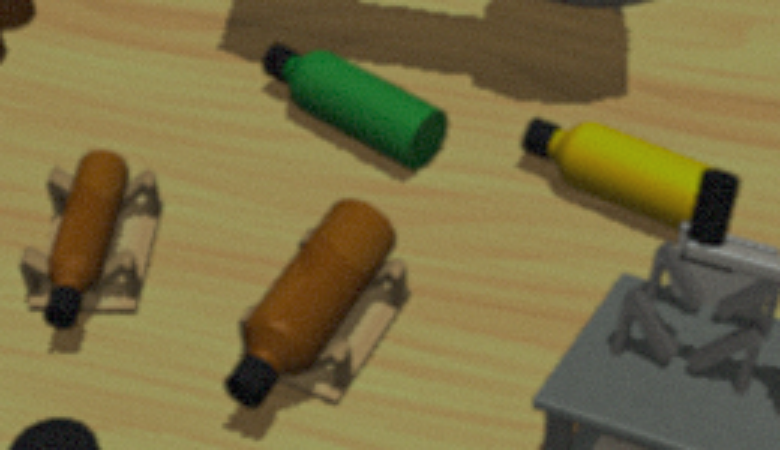

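The crop shows the larger amber bottle on a wooden rest at (310,285), the slim one at (90,225), and the green and yellow ones loose on the table. I'm choosing the larger amber bottle. First I move to hover above the knob.

Emit:
send_rows(commands=[{"rotation":[-1.4,6.15,6.2],"xyz":[0,0,0],"hand":1},{"rotation":[-1.4,6.15,6.2],"xyz":[0,0,0],"hand":1},{"rotation":[-1.4,6.15,6.2],"xyz":[0,0,0],"hand":1},{"rotation":[-1.4,6.15,6.2],"xyz":[0,0,-0.04],"hand":1},{"rotation":[0,0,0],"xyz":[0.016,-0.047,0],"hand":1},{"rotation":[0,0,0],"xyz":[0.016,-0.047,0],"hand":1},{"rotation":[0,0,0],"xyz":[0.016,-0.047,0],"hand":1},{"rotation":[0,0,0],"xyz":[0.016,-0.047,0],"hand":1},{"rotation":[0,0,0],"xyz":[0.016,-0.047,0],"hand":1},{"rotation":[0,0,0],"xyz":[0.016,-0.047,0],"hand":1},{"rotation":[0,0,0],"xyz":[0.016,-0.047,0],"hand":1},{"rotation":[0,0,0],"xyz":[0.016,-0.047,0],"hand":1},{"rotation":[0,0,0],"xyz":[0.016,-0.047,0],"hand":1},{"rotation":[0,0,0],"xyz":[0.016,-0.047,0],"hand":1},{"rotation":[0,0,0],"xyz":[0.016,-0.047,0],"hand":1},{"rotation":[0,0,0],"xyz":[0.016,-0.047,0],"hand":1},{"rotation":[0,0,0],"xyz":[0.016,-0.047,0],"hand":1},{"rotation":[0,0,0],"xyz":[0.016,-0.047,0],"hand":1},{"rotation":[0,0,0],"xyz":[0.006,-0.047,0.0],"hand":1},{"rotation":[0,0,0],"xyz":[0,0,0],"hand":1}])

```text
t: 2.6
position: [448.5, 169.0, 537.8]
eef_rot: [0.016, 0.974, -0.069, 0.215]
ft_force: [-0.7, -1.4, 1.3]
opening: 91.6
```

```bash
python3 - <<'E'
from h import *
from cell import env
s=env.get_state();bedpose(s);delta(s,O+B@[56,-3,145],B@F)
c=env.calibration("wrist");p,d=env.capture("wrist");cv2.imwrite("pics/w1.png",p[:,:,::-1])
W=(cloud(d,c)-O)@B; np.save("pics/w1.npy",W)
p=W.reshape(-1,3);p=p[np.isfinite(p).all(1)]
k=p[(p[:,2]>72)&(p[:,2]<90)&(abs(p[:,1])<30)&(p[:,0]>20)&(p[:,0]<90)];print(len(k),k.min(0),k.max(0))
k=p[(p[:,2]<-41)&(p[:,2]>-51)];print("board z",np.median(k[:,2]))
for a,b in((-56,-44),(44,30)):
    k=p[(p[:,2]>-36)&(p[:,2]<-8)&(p[:,0]>min(a,b)-2)&(p[:,0]<max(a,b)+2)&(abs(p[:,1])<50)]
    if len(k):print("sad",len(k),np.percentile(k,[1,99],axis=0))
E
```

```text
t 2.6 grasp in bed [ 59.22   -4.594 230.164] roterr deg [ 0.019 -0.069 -0.304] F bed [ 0.1   -1.468  1.374] open 91.55253788048546 j [ 0.248  0.088  1.525 -0.18   1.13   2.003]
rot [-0.019  0.069  0.304] shift [-3.411 -1.645 85.164] norm 85.24801652609708 tcp [481.268 165.839 459.184]
586 [ 46.955 -12.871  72.218] [68.564  8.717 85.873]
board z -45.250602765777536
sad 277 [[-49.296 -40.165 -34.128]
 [-42.067  40.381  -8.164]]
sad 180 [[ 33.871 -40.825 -24.527]
 [ 45.626 -14.475  -8.104]]
```

View pics/w1.png

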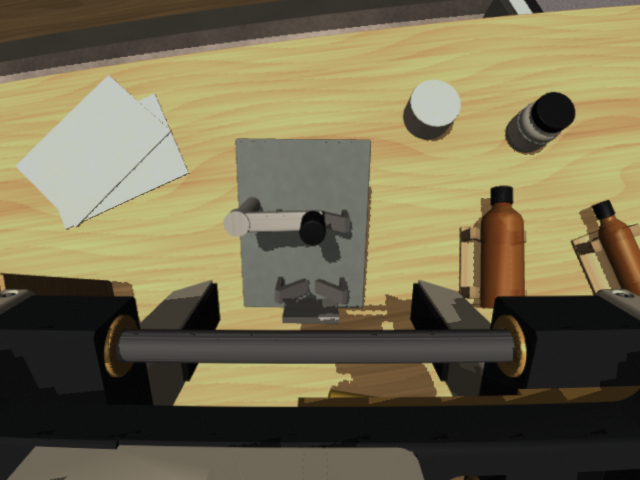

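The wrist view agrees with the frame: knob (313,227), pivot (237,223), saddle edges within 1 mm. Descending onto the knob and gripping it.

Emit:
send_rows(commands=[{"rotation":[0,0,0.3],"xyz":[-0.0017,-0.0023,0.03],"hand":1},{"rotation":[0,0,0],"xyz":[0,0,0.04],"hand":1},{"rotation":[0,0,0],"xyz":[0,0,0.04],"hand":0.6},{"rotation":[0,0,0],"xyz":[0,0,0.03],"hand":0.6},{"rotation":[0,0,0],"xyz":[0,0,0.022],"hand":0.6},{"rotation":[0,0,0],"xyz":[0,0,0],"hand":0},{"rotation":[0,0,0],"xyz":[0,0,0],"hand":0},{"rotation":[0,0,0],"xyz":[0,0,0],"hand":0},{"rotation":[0,0,0],"xyz":[0,0,0],"hand":0},{"rotation":[0,0,0],"xyz":[0,0,0],"hand":0}], squeeze=12)

```text
t: 3.9
position: [514.7, 160.6, 392.0]
eef_rot: [0.013, 0.973, -0.073, 0.218]
ft_force: [1.0, 12.8, -0.7]
opening: 21.3
```

```bash
python3 - <<'E'
from h import *
from cell import env
bedpose(env.get_state())
# arc waypoint deltas in tool axes (x=bed x, y=-bed y), 70 mm
th=np.linspace(.03,1.75,15);k=70*np.c_[np.sin(th),np.cos(th)];print(np.diff(k,axis=0)*[1,1])
E
```

```text
t 3.9 grasp in bed [58.795 -2.691 69.822] roterr deg [0.232 0.172 0.282] F bed [-1.108 12.78  -0.286] open 21.300266341872035 j [ 0.197  0.295  1.669 -0.201  0.77   2.033]
[[ 8.559 -0.785]
 [ 8.398 -1.828]
 [ 8.111 -2.843]
 [ 7.701 -3.816]
 [ 7.176 -4.731]
 [ 6.542 -5.574]
 [ 5.809 -6.334]
 [ 4.989 -6.998]
 [ 4.094 -7.557]
 [ 3.137 -8.002]
 [ 2.133 -8.326]
 [ 1.097 -8.524]
 [ 0.044 -8.594]
 [-1.01  -8.535]]
```

Emit:
send_rows(commands=[{"rotation":[0,0,0],"xyz":[0,-0.001,0],"hand":0},{"rotation":[0,0,0],"xyz":[0.0086,-0.0008,0],"hand":0},{"rotation":[0,0,0],"xyz":[0.0084,-0.0018,0],"hand":0},{"rotation":[0,0,0],"xyz":[0.0081,-0.0028,0],"hand":0},{"rotation":[0,0,0],"xyz":[0.0077,-0.0038,0],"hand":0},{"rotation":[0,0,0],"xyz":[0,0,0],"hand":0}], squeeze=15)

```text
t: 4.65
position: [545.6, 164.3, 405.9]
eef_rot: [0.016, 0.973, -0.073, 0.217]
ft_force: [-2.1, -1.9, 4.5]
opening: 21.5
```

```bash
python3 - <<'E'
from h import *
from cell import env
bedpose(env.get_state())
E
```

```text
t 4.65 grasp in bed [91.591  4.523 69.69 ] roterr deg [-0.094  0.094  0.195] F bed [ 0.26  -2.201  4.849] open 21.464835912750022 j [ 0.193  0.337  1.566 -0.194  0.832  2.015]
```

Emit:
send_rows(commands=[{"rotation":[0,0,0],"xyz":[0.0072,-0.0047,0],"hand":0},{"rotation":[0,0,0],"xyz":[0.0065,-0.0056,0],"hand":0},{"rotation":[0,0,0],"xyz":[0.0058,-0.0063,0],"hand":0},{"rotation":[0,0,0],"xyz":[0.005,-0.007,0],"hand":0},{"rotation":[0,0,0],"xyz":[0.0041,-0.0076,0],"hand":0},{"rotation":[0,0,0],"xyz":[0.0031,-0.008,0],"hand":0},{"rotation":[0,0,0],"xyz":[0.0021,-0.0083,0],"hand":0},{"rotation":[0,0,0],"xyz":[0.0011,-0.0085,0],"hand":0},{"rotation":[0,0,0],"xyz":[0,-0.0086,0],"hand":0},{"rotation":[0,0,0],"xyz":[-0.001,-0.0085,0],"hand":0},{"rotation":[0,0,0],"xyz":[0,-0.002,0],"hand":0},{"rotation":[0,0,0],"xyz":[0,0,0],"hand":0}])

```text
t: 6.15
position: [594.2, 232.2, 426.0]
eef_rot: [0.014, 0.97, -0.073, 0.231]
ft_force: [43.8, -5.5, 1.7]
opening: 14.0
```

```bash
python3 - <<'E'
from h import *
from cell import env
bedpose(env.get_state())
E
```

```text
t 6.15 grasp in bed [139.429  79.924  71.816] roterr deg [0.31  1.784 0.357] F bed [ 40.735   0.944 -17.084] open 14.032610719302578 j [ 0.294  0.446  1.346 -0.235  0.933  2.116]
```

The knob has slipped to the edge of the pads (opening 14 mm). Releasing it and looking.

Emit:
send_rows(commands=[{"rotation":[0,0,0],"xyz":[0,0,0],"hand":0.5},{"rotation":[0,0,0],"xyz":[0,0,0],"hand":0.5},{"rotation":[0,0,0],"xyz":[0,0,-0.03],"hand":0.6},{"rotation":[0,0,0],"xyz":[0,0,-0.05],"hand":0.6},{"rotation":[0,0,0],"xyz":[-0.02,0,-0.05],"hand":1},{"rotation":[0,0,0],"xyz":[-0.03,0,-0.03],"hand":1},{"rotation":[0,0,0],"xyz":[0,0,0],"hand":1}])

```text
t: 7.02
position: [473.0, 251.5, 545.1]
eef_rot: [0.015, 0.973, -0.072, 0.217]
ft_force: [-0.2, -0.5, -0.2]
opening: 79.8
```

```bash
cat > knob.py <<'E'
from h import *
from cell import env
import sys
s=env.get_state();bedpose(s)
c=env.calibration("wrist");p,d=env.capture("wrist");cv2.imwrite(f"pics/{sys.argv[1]}.png",p[:,:,::-1])
W=(cloud(d,c)-O)@B;np.save(f"pics/{sys.argv[1]}.npy",W)
p=W.reshape(-1,3);p=p[np.isfinite(p).all(1)]
k=p[(p[:,2]>72)&(p[:,2]<90)&(p[:,1]>-30)&(p[:,1]<110)&(p[:,0]>20)&(p[:,0]<150)]
if len(k): c=(k.min(0)+k.max(0))/2;print("knob",len(k),k.min(0),k.max(0),c,"angle",np.arctan2(c[0]-55,68-c[1]))
E
python3 knob.py w2
```

```text
t 7.025 grasp in bed [ 74.086  80.798 231.614] roterr deg [0.096 0.155 0.15 ] F bed [-0.23  -0.508 -0.107] open 79.79477504649272 j [ 0.404  0.206  1.365 -0.239  1.199  2.168]
knob 610 [113.943  70.048  74.92 ] [134.863  90.41   85.371] [124.403  80.229  80.145] angle 1.7452128423808406
```

View pics/w2.png

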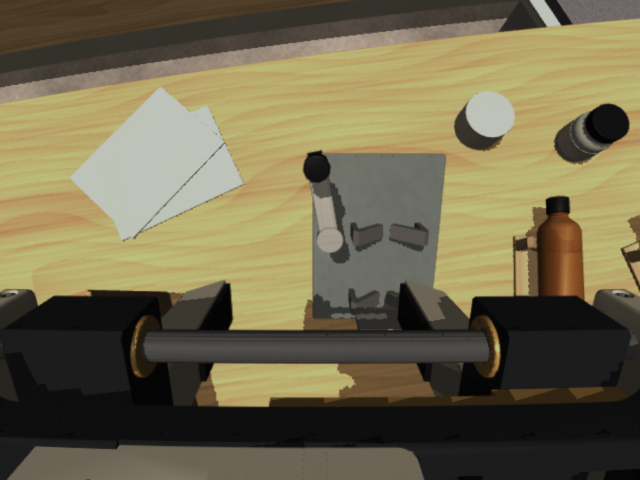

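The arm is fully open (1.745 rad, knob at (316,167)). Now to the bottle.

```bash
cat >> h.py <<'E'
BY=-.218; BM=np.array([531,-101.5,52.]); BR=R.from_euler('Z',BY).as_matrix()@F
E
python3 - <<'E'
from h import *
from cell import env
delta(env.get_state(),BM+[0,0,150],BR)
E
```

```text
rot [ -0.949 -25.063   3.907] shift [131.647 332.128 182.835] norm 401.3336643278874 tcp [ 531.  -101.5  361. ]
```

Emit:
send_rows(commands=[{"rotation":[-0.3,-8.35,1.3],"xyz":[0,0.03,0],"hand":1},{"rotation":[-0.3,-8.35,1.3],"xyz":[0,0.04,0],"hand":1},{"rotation":[-0.3,-8.35,1.3],"xyz":[0,0.04,0],"hand":1},{"rotation":[0,0,0],"xyz":[0.02,0.04,0.01],"hand":1},{"rotation":[0,0,0],"xyz":[0.02,0.04,0.01],"hand":1},{"rotation":[0,0,0],"xyz":[0.02,0.04,0.01],"hand":1},{"rotation":[0,0,0],"xyz":[0.02,0.04,0.03],"hand":1},{"rotation":[0,0,0],"xyz":[0.02,0.04,0.03],"hand":1},{"rotation":[0,0,0],"xyz":[0.02,0.022,0.03],"hand":1},{"rotation":[0,0,0],"xyz":[0.012,0,0.03],"hand":1},{"rotation":[0,0,0],"xyz":[0,0,0.03],"hand":1},{"rotation":[0,0,0],"xyz":[0,0,0],"hand":1},{"rotation":[0,0,0],"xyz":[0,0,0],"hand":1}])

```text
t: 8.7
position: [537.1, -103.2, 363.3]
eef_rot: [0.0, 0.994, -0.11, -0.0]
ft_force: [0.4, 0.4, -0.0]
opening: 91.9
```

```bash
python3 - <<'E'
from h import *
from cell import env
s=env.get_state();delta(s,BM+[0,0,150],BR)
c=env.calibration("wrist");p,d=env.capture("wrist");cv2.imwrite("pics/w3.png",p[:,:,::-1])
W=cloud(d,c);ax=BR[:,0];lat=np.array([-ax[1],ax[0],0])
q=W-BM;t=q@ax;l=q@lat
b=(W[...,2]>66)&(W[...,2]<86)&(abs(t)<125)&(abs(l)<40);P=W[b];print(len(P),"ztop",np.percentile(P[:,2],98))
print("t range",t[b].min(),t[b].max())
body=b&(t>-60)&(t<60)
for a in range(-60,60,20):
    m=b&(t>a)&(t<a+20)
    if m.sum()>10:print(a,m.sum(),"l mid",(l[m].min()+l[m].max())/2,"z",np.percentile(W[...,2][m],95))
for a in range(80,110,10):
    m=(W[...,2]>45)&(abs(l)<30)&(t>a)&(t<a+10)
    if m.sum()>10:print(a,m.sum(),"l mid",(l[m].min()+l[m].max())/2)
m=(W[...,2]>4)&(W[...,2]<13)&(abs(t)<75)&(abs(l)<60)
for n,v in(("rest t",t),("rest l",l)): print(n,np.percentile(v[m],[1,99]))
E
```

```text
rot [ 0.003  0.011 -0.1  ] shift [-6.332 -0.36   2.28 ] norm 6.739778801220566 tcp [ 531.  -101.5  361. ]
10740 ztop 80.88552444430199
t range -61.715305239138864 107.70111588259526
-60 1278 l mid -3.8503012482033903 z 80.43190878120558
-40 1353 l mid -3.47793278635182 z 80.49887704492707
-20 1465 l mid -3.2569872850200934 z 80.65402044602423
0 1543 l mid -3.2288328154088752 z 80.60249785284324
20 1643 l mid -3.103775751891664 z 80.56358767117756
40 1752 l mid -2.9459543275884634 z 80.5805408293909
80 517 l mid -2.723562789426473
90 548 l mid -2.717545177918873
100 464 l mid -2.353798839085324
rest t [-40.674  57.201]
rest l [-43.666  36.997]
```

View pics/w3.png

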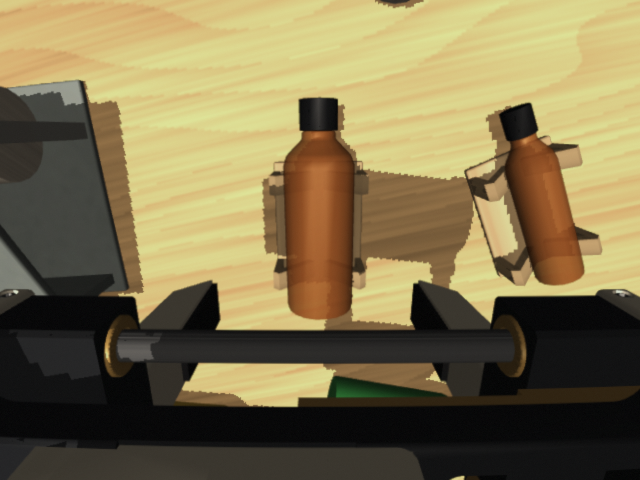

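The bottle is centred in view (320,220) with its end-to-end extent matching, about 3 mm to the side. Correcting and gripping.

Emit:
send_rows(commands=[{"rotation":[0,0,-0.6],"xyz":[-0.0063,0.0029,0.02],"hand":1},{"rotation":[0,0,0],"xyz":[0,0,0.03],"hand":1},{"rotation":[0,0,0],"xyz":[0,0,0.03],"hand":1},{"rotation":[0,0,0],"xyz":[0,0,0.03],"hand":1},{"rotation":[0,0,0],"xyz":[0,0,0.02],"hand":1},{"rotation":[0,0,0],"xyz":[0,0,0.015],"hand":1},{"rotation":[0,0,0],"xyz":[0,0,0.007],"hand":1},{"rotation":[0,0,0],"xyz":[0,0,0],"hand":0.68},{"rotation":[0,0,0],"xyz":[0,0,0],"hand":0.64},{"rotation":[0,0,0],"xyz":[0,0,0],"hand":0.3},{"rotation":[0,0,0],"xyz":[0,0,0],"hand":0.3},{"rotation":[0,0,0],"xyz":[0,0,0],"hand":0.3}], squeeze=25)

```text
t: 10.25
position: [529.9, -104.9, 211.3]
eef_rot: [0.001, 0.995, -0.104, 0.0]
ft_force: [-1.0, -3.8, 2.8]
opening: 55.4
```

```bash
sed -i 's/^BY=.*/BY=-.209; BM=np.array([530.3,-104.7,52.]); BR=R.from_euler("Z",BY).as_matrix()@F/' h.py; python3 - <<'E'
from h import *
from cell import env
s=env.get_state();p,Rc=pose(s);print("grasp in bottle",BR.T@(p+159*Rc[:,2]-BM),s["ft_force"],s["opening"]);delta(s,BM,BR)
E
```

```text
grasp in bottle [-0.353  0.502 -0.348] [-0.963 -3.82   2.803] 55.43083387446288
rot [ 0.067 -0.013  0.006] shift [ 0.389 -0.317  0.348] norm 0.6103941748387589 tcp [ 530.3 -104.7  211. ]
```

Emit:
send_rows(commands=[{"rotation":[0,0,0],"xyz":[0,0,0],"hand":0.3},{"rotation":[0,0,0],"xyz":[0,0,-0.005],"hand":0.3},{"rotation":[0,0,0],"xyz":[0,0,-0.01],"hand":0.3},{"rotation":[0,0,0],"xyz":[0,0,-0.02],"hand":0.3},{"rotation":[0,0,0],"xyz":[0,0,-0.03],"hand":0.3},{"rotation":[0,0,0],"xyz":[0,0,-0.035],"hand":0.3},{"rotation":[0,0,0],"xyz":[0,0,-0.035],"hand":0.3},{"rotation":[0,0,0],"xyz":[0,0,-0.035],"hand":0.3},{"rotation":[0,0,0],"xyz":[0,0,-0.035],"hand":0.3},{"rotation":[0,0,0],"xyz":[0,0,-0.025],"hand":0.3},{"rotation":[0,0,0],"xyz":[0,0,-0.01],"hand":0.3},{"rotation":[0,0,0],"xyz":[0,0,0],"hand":0.3}], squeeze=35)

```text
t: 11.75
position: [529.8, -104.1, 451.0]
eef_rot: [-0.0, 0.995, -0.104, -0.0]
ft_force: [-0.2, 0.2, -3.8]
opening: 55.7
```

```bash
python3 - <<'E'
from h import *
from cell import env
s=env.get_state();print(s["ft_force"],s["ft_torque"],s["opening"]);delta(s,O+B@[6,0,110],B@F)
E
```

```text
[-0.169  0.173 -3.772] [0.051 0.068 0.039] 55.69297151190609
rot [ 0.781 25.008 -3.542] shift [-125.654 -263.054   -9.347] norm 291.6736380519885 tcp [451.505 173.248 406.333]
```

Emit:
send_rows(commands=[{"rotation":[0.2,5,-0.7],"xyz":[0,0,0],"hand":0.3},{"rotation":[0.2,5,-0.7],"xyz":[0,0,0],"hand":0.3},{"rotation":[0.2,5,-0.7],"xyz":[0,0,0],"hand":0.3},{"rotation":[0.1,5,-0.7],"xyz":[0,0,0],"hand":0.3},{"rotation":[0.1,5,-0.7],"xyz":[0,0,0],"hand":0.3},{"rotation":[0,0,0],"xyz":[-0.012,-0.015,0],"hand":0.3},{"rotation":[0,0,0],"xyz":[-0.016,-0.028,0],"hand":0.3},{"rotation":[0,0,0],"xyz":[-0.016,-0.035,0],"hand":0.3},{"rotation":[0,0,0],"xyz":[-0.016,-0.035,0],"hand":0.3},{"rotation":[0,0,0],"xyz":[-0.016,-0.035,0],"hand":0.3},{"rotation":[0,0,0],"xyz":[-0.016,-0.035,0],"hand":0.3},{"rotation":[0,0,0],"xyz":[-0.016,-0.035,-0.004],"hand":0.3},{"rotation":[0,0,0],"xyz":[-0.014,-0.03,-0.005],"hand":0.3},{"rotation":[0,0,0],"xyz":[-0.004,-0.015,0],"hand":0.3},{"rotation":[0,0,0],"xyz":[0,0,0],"hand":0.3},{"rotation":[0,0,0],"xyz":[0,0,0],"hand":0.3}])

```text
t: 13.75
position: [451.7, 172.7, 405.1]
eef_rot: [0.016, 0.974, -0.072, 0.215]
ft_force: [0.4, 0.2, -3.8]
opening: 55.2
```

```bash
python3 - <<'E'
from h import *
from cell import env
s=env.get_state();bedpose(s);delta(s,O+B@[5,0,30],B@F)
c=env.calibration("wrist");p,d=env.capture("wrist");cv2.imwrite("pics/w4.png",p[:,:,::-1])
W=(cloud(d,c)-O)@B;p=W.reshape(-1,3);p=p[np.isfinite(p).all(1)]
g=(pose(s)[0]+159*pose(s)[1][:,2]-O)@B
q=p-g
b=q[(abs(q[:,1])<32)&(q[:,2]>0)&(q[:,2]<32)&(q[:,0]>-80)&(q[:,0]<130)]
for a in range(-70,115,15):
    m=b[(b[:,0]>a)&(b[:,0]<a+15)]
    if len(m)>10:print(a,len(m),m[:,1].min(),m[:,1].max(),np.percentile(m[:,2],97))
print(b[:,0].min(),b[:,0].max())
for lo,hi in((30,54),(-54,-30)):
    k=p[(p[:,2]>-36)&(p[:,2]<-8)&(p[:,0]>lo)&(p[:,0]<hi)&(abs(p[:,1])<50)]
    if len(k):print("sad",len(k),np.percentile(k,[1,99],axis=0))
E
```

```text
t 13.75 grasp in bed [  5.349  -0.684 108.797] roterr deg [-0.062 -0.132  0.064] F bed [-1.264  0.292 -3.638] open 55.196174981751945 j [ 0.255  0.186  1.778 -0.235  0.789  2.106]
rot [ 0.062  0.132 -0.064] shift [-0.715 -0.511 78.796] norm 78.8008975563188 tcp [484.058 168.461 333.405]
-40 75 -27.798504153089006 27.83599531581109 14.580779959034585
-25 2246 -29.8331041593868 30.292194436863024 27.706113866044557
-10 2428 -30.44839258605541 30.43320099190758 30.3279904383982
5 4176 -31.99181676078919 31.99560846885003 27.511531468647405
20 5466 -27.83260314955418 28.130682598114582 27.713076336253998
35 6082 -28.056157674582483 28.08981405967579 27.75204604294793
50 6829 -27.866978819829495 28.078154429539726 27.521400889558237
65 5428 -25.703933714533463 25.408252334418773 24.49589756864659
80 3730 -14.647153728353212 14.333066621244372 14.426941812600896
95 3792 -14.881426195054335 14.585117707773536 14.560878786981437
-32.941490256113084 108.67542562744828
```

View pics/w4.png

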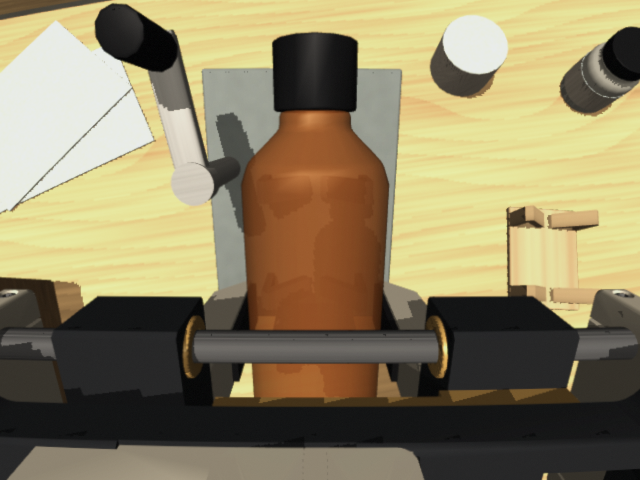

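The bottle hangs straight in the gripper: axis at the grasp point, cap at (315,70), its old rest empty at (553,255). Descending over the saddles.

Emit:
send_rows(commands=[{"rotation":[0.06,0.13,-0.06],"xyz":[0,-0.0007,0.015],"hand":0.3},{"rotation":[0,0,0],"xyz":[0,0,0.025],"hand":0.3},{"rotation":[0,0,0],"xyz":[0,0,0.025],"hand":0.3},{"rotation":[0,0,0],"xyz":[0,0,0.02],"hand":0.3},{"rotation":[0,0,0],"xyz":[0,0,0.01],"hand":0.3},{"rotation":[0,0,0],"xyz":[0,0,0.005],"hand":0.3},{"rotation":[0,0,0],"xyz":[0,0,0.003],"hand":0.3},{"rotation":[0,0,0],"xyz":[0,0,0],"hand":0.3},{"rotation":[0,0,0],"xyz":[0,0,0],"hand":0.3}])

```text
t: 14.92
position: [495.1, 167.6, 313.2]
eef_rot: [0.015, 0.973, -0.071, 0.217]
ft_force: [-0.2, -0.0, -3.9]
opening: 55.1
```

```bash
python3 - <<'E'
from h import *
from cell import env
s=env.get_state();bedpose(s);print(s["ft_torque"]@B)
E
```

```text
t 14.925 grasp in bed [6.943 0.992 7.033] roterr deg [0.072 0.163 0.017] F bed [-1.834 -0.05  -3.405] open 55.14025253469705 j [ 0.221  0.364  1.819 -0.287  0.564  2.15 ]
[ 0.016  0.514 -0.061]
```

Emit:
send_rows(commands=[{"rotation":[0,0,0],"xyz":[-0.001,0.0008,0.002],"hand":0.3},{"rotation":[0,0,0],"xyz":[-0.001,0,0.002],"hand":0.3},{"rotation":[0,0,0],"xyz":[0,0,0.001],"hand":0.3},{"rotation":[0,0,0],"xyz":[0,0,0],"hand":0.3}])

```text
t: 15.42
position: [495.3, 166.6, 307.2]
eef_rot: [0.016, 0.974, -0.071, 0.217]
ft_force: [-0.2, -0.2, -3.3]
opening: 55.1
```

```bash
python3 - <<'E'
from h import *
from cell import env
s=env.get_state();bedpose(s);print(s["ft_torque"]@B)
E
```

```text
t 15.425 grasp in bed [ 4.491 -0.063  1.472] roterr deg [0.036 0.091 0.017] F bed [-1.566 -0.204 -2.859] open 55.14121368984611 j [ 0.219  0.372  1.826 -0.292  0.55   2.155]
[-0.114  0.565 -0.071]
```

Emit:
send_rows(commands=[{"rotation":[0,0,0],"xyz":[-0.001,0,0],"hand":0.3},{"rotation":[0,0,0],"xyz":[-0.001,0,0],"hand":0.3},{"rotation":[0,0,0],"xyz":[-0.001,0,0],"hand":0.3},{"rotation":[0,0,0],"xyz":[0,0,0],"hand":0.3}])

```text
t: 15.92
position: [492.5, 167.2, 306.0]
eef_rot: [0.015, 0.974, -0.071, 0.217]
ft_force: [-0.2, -0.7, -3.0]
opening: 55.0
```

```bash
python3 - <<'E'
from h import *
from cell import env
s=env.get_state();bedpose(s);print(s["ft_torque"]@B)
E
```

```text
t 15.925 grasp in bed [1.461 0.078 1.525] roterr deg [0.049 0.099 0.011] F bed [-1.365 -0.748 -2.653] open 54.95222315118827 j [ 0.221  0.37   1.834 -0.296  0.545  2.161]
[-0.034  0.581 -0.02 ]
```

Emit:
send_rows(commands=[{"rotation":[0,0,0],"xyz":[-0.001,0,0],"hand":0.3},{"rotation":[0,0,0],"xyz":[-0.001,0,0],"hand":0.3},{"rotation":[0,0,0],"xyz":[-0.0005,0,0.0005],"hand":0.3},{"rotation":[0,0,0],"xyz":[0,0,0],"hand":0.3}])

```text
t: 16.42
position: [490.6, 167.4, 305.0]
eef_rot: [0.015, 0.973, -0.071, 0.217]
ft_force: [-3.0, -1.4, 1.8]
opening: 55.5
```

```bash
python3 - <<'E'
from h import *
from cell import env
s=env.get_state();bedpose(s);print(s["ft_torque"]@B)
E
```

```text
t 16.425 grasp in bed [-0.543  0.065  1.399] roterr deg [0.059 0.154 0.024] F bed [-1.762 -1.868  2.785] open 55.49886046290682 j [ 0.222  0.369  1.839 -0.3    0.54   2.167]
[-0.159  0.48  -0.038]
```

Emit:
send_rows(commands=[{"rotation":[0,0,0],"xyz":[-0.001,0,0],"hand":0.3},{"rotation":[0,0,0],"xyz":[0,0,0],"hand":0.3},{"rotation":[0,0,0],"xyz":[-0.0007,0,0],"hand":0.3},{"rotation":[0,0,0],"xyz":[0,0,0],"hand":0.3}])

```text
t: 16.92
position: [490.2, 167.4, 304.7]
eef_rot: [0.015, 0.973, -0.071, 0.219]
ft_force: [4.5, -4.0, 3.4]
opening: 55.1
```

```bash
python3 - <<'E'
from h import *
from cell import env
s=env.get_state();bedpose(s);print(s["ft_torque"]@B)
E
```

```text
t 16.925 grasp in bed [-0.633  0.075  1.403] roterr deg [0.09  0.317 0.03 ] F bed [ 6.016 -3.307  0.976] open 55.09158380811756 j [ 0.223  0.368  1.842 -0.304  0.536  2.17 ]
[-0.693 -0.66  -0.022]
```

Foot contact (Fx +6 N). Easing down until the saddles carry it.

Emit:
send_rows(commands=[{"rotation":[0,0,0],"xyz":[0,0,0.0005],"hand":0.3},{"rotation":[0,0,0],"xyz":[0,0,0.0005],"hand":0.3},{"rotation":[0,0,0],"xyz":[0,0,0],"hand":0.3}], squeeze=15)

```text
t: 17.3
position: [490.2, 167.3, 304.5]
eef_rot: [0.015, 0.973, -0.071, 0.219]
ft_force: [-1.1, -5.3, 10.1]
opening: 55.3
```

```bash
python3 - <<'E'
from h import *
from cell import env
s=env.get_state();bedpose(s);print(s["ft_torque"]@B)
E
```

```text
t 17.3 grasp in bed [-0.675  0.027  1.137] roterr deg [0.085 0.325 0.037] F bed [ 3.942 -5.376  9.276] open 55.29567086929571 j [ 0.223  0.369  1.842 -0.304  0.535  2.171]
[-0.792 -0.328 -0.06 ]
```

Emit:
send_rows(commands=[{"rotation":[0,0,0],"xyz":[0,0.0004,0],"hand":0.3},{"rotation":[0,0,0],"xyz":[0,0,0],"hand":0.62},{"rotation":[0,0,0],"xyz":[0,0,0],"hand":0.66},{"rotation":[0,0,0],"xyz":[0,0,0],"hand":0.7},{"rotation":[0,0,0],"xyz":[0,0,0],"hand":0.78},{"rotation":[0,0,0],"xyz":[0,0,0],"hand":0.88},{"rotation":[0,0,0],"xyz":[0,0,0],"hand":0.9},{"rotation":[0,0,0],"xyz":[0,0,0],"hand":0.9}], squeeze=5)

```text
t: 18.3
position: [489.5, 167.2, 302.9]
eef_rot: [0.015, 0.973, -0.071, 0.217]
ft_force: [0.7, 1.0, -0.4]
opening: 82.5
```

Emit:
send_rows(commands=[{"rotation":[0,0,0],"xyz":[0,0,-0.005],"hand":0.9},{"rotation":[0,0,0],"xyz":[0,0,-0.02],"hand":0.9},{"rotation":[0,0,0],"xyz":[0,0,-0.04],"hand":0.9},{"rotation":[0,0,0],"xyz":[0,0,-0.05],"hand":0.9},{"rotation":[0,0,0],"xyz":[0,0,-0.05],"hand":0.9},{"rotation":[0,0,0],"xyz":[0,0,-0.05],"hand":0.9},{"rotation":[0,0,0],"xyz":[0,0,0],"hand":0.9},{"rotation":[0,0,0],"xyz":[0,0,0],"hand":0.9}])

```text
t: 19.3
position: [398.9, 180.2, 497.2]
eef_rot: [0.015, 0.974, -0.071, 0.217]
ft_force: [0.1, -0.2, -0.5]
opening: 82.5
```

```bash
cat > seat.py <<'E'
from h import *
import sys
W=np.load(f"pics/{sys.argv[1]}.npy");p=W.reshape(-1,3);p=p[np.isfinite(p).all(1)]
b=p[(abs(p[:,1])<32)&(p[:,2]>3)&(p[:,2]<31)&(p[:,0]>-80)&(p[:,0]<130)]
for a in range(-64,112,16):
    m=b[(b[:,0]>a)&(b[:,0]<a+16)]
    if len(m)>10:print(a,len(m),"ymid",(m[:,1].min()+m[:,1].max())/2,"ztop",np.percentile(m[:,2],97))
print("x",b[:,0].min(),b[:,0].max())
E
python3 knob.py w5; python3 seat.py w5
```

```text
t 19.3 grasp in bed [ -3.503  -0.655 214.768] roterr deg [0.047 0.083 0.007] F bed [-0.089 -0.174 -0.475] open 82.48581089903989 j [ 0.309  0.027  1.7   -0.218  1.027  2.102]
knob 960 [113.483  68.652  72.026] [135.096  90.534  85.945] [124.289  79.593  78.986] angle 1.7365776659241627
-64 740 ymid 0.11464749930267004 ztop 29.005825649066526
-48 865 ymid 0.19600092713440453 ztop 29.14642722465399
-32 909 ymid -0.0005140493796460532 ztop 29.08375145893817
-16 930 ymid 0.5277379927110655 ztop 29.11738148736318
0 983 ymid 0.07340783416663399 ztop 29.085204698330212
16 1005 ymid 0.03787043677584023 ztop 29.041977521246043
32 1059 ymid -0.030001605543359844 ztop 29.12104083148029
48 1088 ymid 0.021363766781968607 ztop 28.948446678108382
64 791 ymid -0.02020727967461511 ztop 26.0727864978989
80 578 ymid -0.40611066689631503 ztop 15.734140496109347
96 448 ymid -0.4377075869042333 ztop 16.16933744569
x -69.76103924303874 107.4277182684516
```

View pics/w5.png

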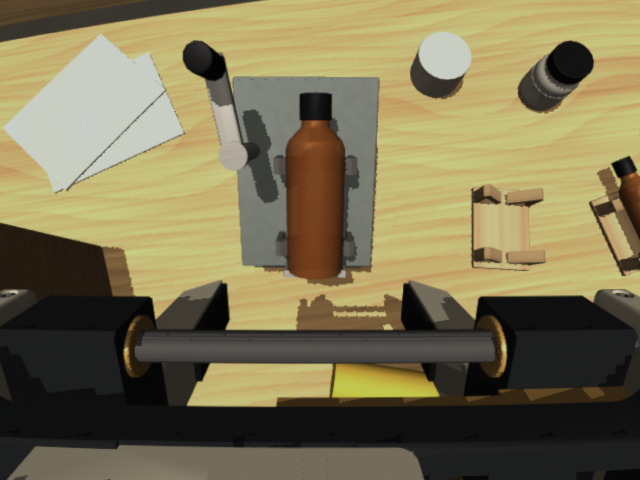

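The bottle is seated: cap end at bed x 107.4, body level along the bed, y within 0.5 mm (cap (316,105), foot at the plate (316,270)). To close the arm I'll flip the wrist so the pads face along the swing and can turn with it.

Emit:
send_rows(commands=[{"rotation":[0,0,-10],"xyz":[0,0,0],"hand":0.9},{"rotation":[0,0,-10],"xyz":[0,0,0],"hand":0.9},{"rotation":[0,0,-10],"xyz":[0,0,0],"hand":0.9},{"rotation":[0,0,-10],"xyz":[0,0,0],"hand":0.9},{"rotation":[0,0,-10],"xyz":[0,0,0],"hand":0.9},{"rotation":[0,0,-10],"xyz":[0,0,0],"hand":0.9},{"rotation":[0,0,-10],"xyz":[0,0,0],"hand":0.9},{"rotation":[0,0,-10],"xyz":[0,0,0],"hand":0.9},{"rotation":[0,0,-10],"xyz":[0,0,0],"hand":0.9},{"rotation":[0,0,-10],"xyz":[0,0,0],"hand":0.9},{"rotation":[0,0,-10],"xyz":[0,0,0],"hand":0.9},{"rotation":[0,0,-10],"xyz":[0,0,0],"hand":0.9},{"rotation":[0,0,-10],"xyz":[0,0,0],"hand":0.9},{"rotation":[0,0,-10],"xyz":[0,0,0],"hand":0.9},{"rotation":[0,0,-10],"xyz":[0,0,0],"hand":0.9},{"rotation":[0,0,-10],"xyz":[0,0,0],"hand":0.9},{"rotation":[0,0,-10],"xyz":[0,0,0],"hand":0.9},{"rotation":[0,0,-10],"xyz":[0,0,0],"hand":0.9},{"rotation":[0,0,-10],"xyz":[0,0,0],"hand":0.9},{"rotation":[0,0,0],"xyz":[0,0,0],"hand":0.9}])

```text
t: 21.85
position: [399.6, 180.2, 496.1]
eef_rot: [0.213, -0.013, 0.976, -0.035]
ft_force: [-0.4, 0.4, -0.1]
opening: 83.0
```

```bash
cat >> h.py <<'E'
def armR(th): return B@R.from_euler('z',th+np.pi/2).as_matrix()@F   # tool x = -arm direction
E
python3 - <<'E'
from h import *
from cell import env
s=env.get_state();bedpose(s)
delta(s,O+B@[124.5,80,69],armR(1.75))
# closing rows: chord in tool frame, shift before turn of each row
n=16;th=np.linspace(1.75,0,n+1)
a=(th[0]-th[1]);print("turn/row",np.degrees(a))
k=lambda t:np.array([55+70*np.sin(t),68-70*np.cos(t),0])
print("shift",[(B@(k(th[i+1])-k(th[i])))@armR(th[i]) for i in(0,8)])
E
```

```text
t 21.85 grasp in bed [ -3.686  -0.81  213.515] roterr deg [ -0.077   0.039 170.098] F bed [-0.447  0.321  0.104] open 83.03672365272132 j [ 0.308  0.029  1.7   -0.219  1.027 -1.212]
rot [-0.021 -0.054 -0.366] shift [-140.388   56.609  144.515] norm 209.2797887801856 tcp [586.542 234.252 419.254]
turn/row 6.266725884243379
shift [array([ 0.418, -7.641,  0.   ]), array([ 0.418, -7.641,  0.   ])]
```

Emit:
send_rows(commands=[{"rotation":[0,0,-0.4],"xyz":[-0.03,0.012,0],"hand":0.7},{"rotation":[0,0,0],"xyz":[-0.04,0.016,0],"hand":0.7},{"rotation":[0,0,0],"xyz":[-0.04,0.016,0],"hand":0.7},{"rotation":[0,0,0],"xyz":[-0.03,0.0125,0],"hand":0.7},{"rotation":[0,0,0],"xyz":[0,0,0.03],"hand":0.7},{"rotation":[0,0,0],"xyz":[0,0,0.03],"hand":0.7},{"rotation":[0,0,0],"xyz":[0,0,0],"hand":0.7}])

```text
t: 22.72
position: [551.1, 239.3, 493.7]
eef_rot: [0.211, -0.016, 0.977, -0.036]
ft_force: [-0.0, 1.2, -0.5]
opening: 64.4
```

```bash
python3 - <<'E'
from h import *
from cell import env
s=env.get_state();bedpose(s);delta(s,O+B@[124.5,80,69],armR(1.75))
E
```

```text
t 22.725 grasp in bed [122.788  79.431 151.62 ] roterr deg [ -0.416   0.173 169.762] F bed [-0.366  1.153 -0.369] open 64.43472620863692 j [ 0.327  0.347  1.307 -0.217  1.109 -1.216]
rot [-0.091 -0.289 -0.031] shift [-0.984  0.004 82.618] norm 82.62390019104751 tcp [586.542 234.252 419.254]
```

Emit:
send_rows(commands=[{"rotation":[-0.1,-0.3,0],"xyz":[-0.001,0,0.025],"hand":0.7},{"rotation":[0,0,0],"xyz":[0,0,0.03],"hand":0.7},{"rotation":[0,0,0],"xyz":[0,0,0.02],"hand":0.5},{"rotation":[0,0,0],"xyz":[0,0,0.0075],"hand":0.4},{"rotation":[0,0,0],"xyz":[0,0,0],"hand":0.1},{"rotation":[0,0,0],"xyz":[0,0,0],"hand":0.1},{"rotation":[0,0,0],"xyz":[0,0,0],"hand":0.1},{"rotation":[0,0,0],"xyz":[0,0,0],"hand":0.1}], squeeze=8)

```text
t: 23.72
position: [586.2, 234.3, 424.5]
eef_rot: [0.218, -0.017, 0.975, -0.034]
ft_force: [-1.7, -3.0, 3.5]
opening: 21.7
```

```bash
python3 - <<'E'
from h import *
from cell import env
s=env.get_state();bedpose(s);delta(s,O+B@[124.5,80,69],armR(1.75))
E
```

```text
t 23.725 grasp in bed [127.743  80.553  73.919] roterr deg [  0.749  -0.212 169.632] F bed [ 0.379 -3.184  3.686] open 21.694077642921215 j [ 0.3    0.439  1.358 -0.226  0.95  -1.212]
rot [0.097 0.515 0.098] shift [1.861 0.304 4.912] norm 5.261962683813378 tcp [586.542 234.252 419.254]
```

Emit:
send_rows(commands=[{"rotation":[0,0,6.27],"xyz":[0.0015,-0.0076,0.001],"hand":0.1},{"rotation":[0,0,6.27],"xyz":[0.0014,-0.0076,0.001],"hand":0.1},{"rotation":[0,0,6.27],"xyz":[0.0004,-0.0076,0],"hand":0.1},{"rotation":[0,0,6.27],"xyz":[0.0004,-0.0076,0],"hand":0.1},{"rotation":[0,0,0],"xyz":[0,0,0],"hand":0.1}], squeeze=10)

```text
t: 24.35
position: [580.1, 204.8, 423.4]
eef_rot: [0.223, 0.195, 0.955, 0.015]
ft_force: [-2.7, -1.0, 10.6]
opening: 21.5
```

```bash
cat > arc.py <<'E'
from h import *
from cell import env
import sys
th=float(sys.argv[1])
s=env.get_state();bedpose(s);delta(s,O+B@[55+70*np.sin(th),68-70*np.cos(th),70],armR(th))
p,Rc=pose(s);g=(p+159*Rc[:,2]-O)@B;print("r",np.hypot(g[0]-55,g[1]-68),"th",np.arctan2(g[0]-55,68-g[1]),"F tool",s["ft_force"]@Rc)
E
python3 arc.py 1.3125
```

```text
t 24.35 grasp in bed [126.546  50.834  73.644] roterr deg [  -1.058    0.634 -165.172] F bed [ 2.215 -1.386 10.61 ] open 21.457033788740855 j [ 0.252  0.406  1.413 -0.208  0.912 -0.822]
rot [ 0.526  0.666 -0.025] shift [ 1.709 -0.219  3.627] norm 4.015223076955127 tcp [580.143 204.991 419.39 ]
r 73.57636225517396 th 1.3353212990371828 F tool [ -2.619  -0.676 -10.587]
```

Emit:
send_rows(commands=[{"rotation":[0,0,6.27],"xyz":[0.0014,-0.0076,-0.001],"hand":0.1},{"rotation":[0,0,6.27],"xyz":[0.0014,-0.0076,-0.001],"hand":0.1},{"rotation":[0,0,6.27],"xyz":[0.0004,-0.0076,0],"hand":0.1},{"rotation":[0,0,6.27],"xyz":[0.0004,-0.0076,0],"hand":0.1},{"rotation":[0,0,6.27],"xyz":[0.0004,-0.0076,0],"hand":0.1},{"rotation":[0,0,6.27],"xyz":[0.0004,-0.0076,0],"hand":0.1},{"rotation":[0,0,0],"xyz":[0,0,0],"hand":0.1}])

```text
t: 25.22
position: [550.9, 170.4, 412.7]
eef_rot: [0.206, 0.493, 0.841, 0.085]
ft_force: [3.3, -10.0, 6.6]
opening: 21.7
```

```bash
python3 arc.py 0.656
```

```text
t 25.225 grasp in bed [100.339  11.932  74.033] roterr deg [  -0.793    0.556 -127.572] F bed [ 7.1   -9.413  3.97 ] open 21.698012064761524 j [ 0.203  0.342  1.542 -0.198  0.841 -0.206]
rot [ 0.684  0.375 -0.011] shift [1.043 0.169 4.018] norm 4.155005824334007 tcp [552.274 171.094 408.833]
r 72.10569121857995 th 0.6799919687974267 F tool [-11.815  -0.066  -3.894]
```

Emit:
send_rows(commands=[{"rotation":[0,0,6.27],"xyz":[-0.001,-0.0076,0],"hand":0.1},{"rotation":[0,0,6.27],"xyz":[-0.0005,-0.0076,0],"hand":0.1},{"rotation":[0,0,6.27],"xyz":[0.0004,-0.0076,0],"hand":0.1},{"rotation":[0,0,6.27],"xyz":[0.0004,-0.0076,0],"hand":0.1},{"rotation":[0,0,6.27],"xyz":[0.0004,-0.0076,0],"hand":0.1},{"rotation":[0,0,0],"xyz":[0,0,0],"hand":0.1}])

```text
t: 25.98
position: [517.4, 159.7, 397.6]
eef_rot: [0.174, 0.702, 0.677, 0.136]
ft_force: [-5.1, -7.4, 9.4]
opening: 21.6
```

```bash
python3 arc.py 0.11
```

```text
t 25.975 grasp in bed [64.582 -3.461 73.7  ] roterr deg [ -0.339   0.505 -96.247] F bed [ 0.369 -8.106 10.169] open 21.603074566920018 j [ 0.195  0.293  1.657 -0.203  0.779  0.346]
rot [ 0.534 -0.075 -0.055] shift [ 2.289 -0.197  3.693] norm 4.349211133341913 tcp [518.828 161.754 394.036]
r 72.10098286887512 th 0.13328987470066977 F tool [ -8.085  -0.42  -10.184]
```

Emit:
send_rows(commands=[{"rotation":[0,0,6.27],"xyz":[-0.0005,-0.006,-0.001],"hand":0.1},{"rotation":[0,0,0],"xyz":[0,-0.003,0],"hand":0.1},{"rotation":[0,0,0],"xyz":[0,-0.002,0],"hand":0.1},{"rotation":[0,0,0],"xyz":[0,0,0],"hand":0.1}], squeeze=20)

```text
t: 26.48
position: [508.0, 160.2, 393.4]
eef_rot: [0.167, 0.737, 0.638, 0.146]
ft_force: [1.4, -4.9, 4.4]
opening: 21.7
```

```bash
python3 arc.py 0.0
```

```text
t 26.475 grasp in bed [54.501 -4.172 73.839] roterr deg [ -0.319   0.606 -90.123] F bed [ 3.784 -4.641  3.119] open 21.67811238215153 j [ 0.2    0.281  1.686 -0.209  0.761  0.464]
rot [ 0.589 -0.182  0.124] shift [2.68  2.132 3.83 ] norm 5.137911002007708 tcp [511.876 162.349 390.788]
r 72.17399418746152 th -0.006919681480137535 F tool [-4.639  3.806 -3.095]
```

Emit:
send_rows(commands=[{"rotation":[0,0,0],"xyz":[0,-0.002,0],"hand":0.1},{"rotation":[0,0,0],"xyz":[0,-0.0015,0],"hand":0.1},{"rotation":[0,0,0],"xyz":[0,0,0],"hand":0.1},{"rotation":[0,0,0],"xyz":[0,0,0],"hand":0.1}])

```text
t: 26.98
position: [506.7, 160.3, 392.9]
eef_rot: [0.169, 0.737, 0.638, 0.148]
ft_force: [13.5, -9.6, 2.1]
opening: 21.4
```

```bash
python3 arc.py 0.0
```

```text
t 26.975 grasp in bed [54.142 -4.122 73.972] roterr deg [ -0.553   0.922 -90.104] F bed [14.254 -7.489 -4.384] open 21.354720057611146 j [ 0.201  0.279  1.692 -0.214  0.752  0.469]
rot [ 0.939 -0.235  0.107] shift [2.776 3.462 3.949] norm 5.940421046668281 tcp [511.876 162.349 390.788]
r 72.12694040197086 th -0.01189788175935251 F tool [-7.534 14.167  4.586]
```

At the stop (14 N, no further motion). Releasing and retracting.

Emit:
send_rows(commands=[{"rotation":[0,0,0],"xyz":[0,0,0],"hand":0.6},{"rotation":[0,0,0],"xyz":[0,0,0],"hand":0.6},{"rotation":[0,0,0],"xyz":[0,0,0],"hand":0.6},{"rotation":[0,0,0],"xyz":[0,0,-0.01],"hand":0.6},{"rotation":[0,0,0],"xyz":[0,0,-0.03],"hand":0.6},{"rotation":[0,0,0],"xyz":[0,0,-0.05],"hand":0.6},{"rotation":[0,0,0],"xyz":[0,0,-0.05],"hand":0.6},{"rotation":[0,0,0],"xyz":[0,0,-0.05],"hand":0.6},{"rotation":[0,0,0],"xyz":[0,0,0],"hand":0.6},{"rotation":[0,0,0],"xyz":[0,0,0],"hand":0.6}])

```text
t: 28.22
position: [423.1, 172.6, 562.0]
eef_rot: [0.165, 0.738, 0.639, 0.145]
ft_force: [-0.4, 0.4, -0.5]
opening: 55.3
```

```bash
python3 knob.py w6; python3 seat.py w6; python3 - <<'E'
from h import *
from cell import env
p,d=env.capture("top");cv2.imwrite("pics/top1.png",p[:,:,::-1])
p,d=env.capture("scene");cv2.imwrite("pics/scene1.png",p[:,:,::-1]);W=(cloud(d,env.calibration("scene"))-O)@B;np.save("pics/scene1.npy",W)
w=cv2.imread("pics/w6.png")
cv2.imwrite("pics/end.png",np.hstack([cv2.resize(w,(400,300)),cv2.resize(cv2.imread("pics/scene1.png")[180:405,170:470],(400,300))]))
k=W[(W[...,2]>72)&(W[...,2]<86)&(abs(W[...,1])<40)&(abs(W[...,0]-55)<40)]
if len(k):print("scene knob",k.min(0),k.max(0),(k.min(0)+k.max(0))/2)
E
```

```text
t 28.225 grasp in bed [ 47.431  -4.214 262.888] roterr deg [ -0.118   0.448 -90.091] F bed [-0.653  0.361 -0.256] open 55.31816306461584 j [ 0.272  0.037  1.517 -0.185  1.183  0.451]
knob 484 [ 44.055 -13.108  72.026] [65.798  8.413 85.88 ] [54.927 -2.348 78.953] angle -0.0010430057707051788
-64 643 ymid 0.024585410725068257 ztop 29.07710816310976
-48 754 ymid 1.4725047618249363 ztop 29.16968796062303
-32 760 ymid 1.4538643503223465 ztop 29.175281694303337
-16 756 ymid 1.2781553100181462 ztop 29.057513754681356
0 773 ymid 0.5050101870234602 ztop 29.160811896206212
16 751 ymid 0.4052222393730389 ztop 29.157377945976116
32 645 ymid -0.08287445225448486 ztop 28.970078440929733
64 388 ymid 2.6976664278082367 ztop 24.82882290763039
80 375 ymid -0.2581875841699608 ztop 15.959544007433431
96 277 ymid -0.10640973092061223 ztop 16.04516728726895
x -69.73432586847127 107.27762597772816
scene knob [ 47.428 -13.463  72.04 ] [69.01   7.677 84.544] [58.219 -2.893 78.292]
```

View pics/end.png

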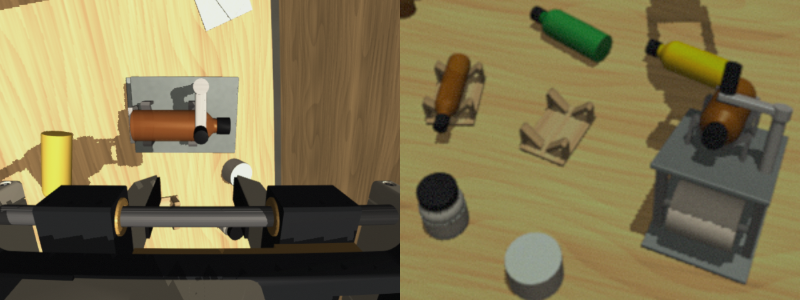

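The left view shows the arm lying across the bottle, with the knob at (201,135). The right view shows the slim bottle, jar and roll where they were. Arm angle measures -0.001 rad, and the bottle's cap end is still at bed x 107.3. Handing in.

```bash
python3 -c "
from cell import env
print(env.finish_job())"
```

```text
the job is handed in; nothing more can be done
None
```

The larger amber bottle is in the stand with the hold-down arm closed over it, and the job was handed in after about 28 s of the 66 s allowed. I opened the arm first, then lifted the bottle from its rest. I lowered it into the saddles until it touched the foot plate and let go. Then I swung the arm back to its stop and let go of it.

**Last checks**
- **Arm:** it measured about 1.745 rad when open and -0.001 rad after closing. The wrist camera put the knob at (54.9, -2.3) mm in the bed frame, against (55, -2) expected. The scene camera read the knob's x about 3 mm higher, as that camera also did at the start.
- **Bottle:** its cap end is at bed x = 107.3 mm, against 107.5 mm expected. Its top line is level along the bed, and it did not move when the arm closed.
- **Bystanders:** the slim bottle, jar and label roll look undisturbed in the final scene picture. I judged that by eye and did not measure it.
- **Robot:** it is clear of everything.

**One thing that went wrong:** at the end of the opening swing the knob slipped to the edge of the pads, and the force reading reached about 44 N. I think this was the fingertips on the knob, not the gripper's body, but it is close to the 40 N limit for body contact. I opened the fingers to clear it and used a better wrist orientation for closing, where readings I took stayed at or below about 17 N.

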